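# Hold a tube rack against a sprung fence for clamping

### The arm

A 6-joint arm with a two-finger parallel gripper is mounted at the origin on a cart in front of the work surface, level with it; the furniture and walls round the work are solid. World frame = base frame: x ahead of the robot, y to its left, z up, the work surface at z = 0. Lengths are in m, angles in degrees, forces in N, time in s.
With the tool pointing down it reaches from about 0.35 to 0.725 m from the base axis. Payload 4.3 kg.
Tool frame: the origin (TCP) lies on the centre line of the jaws, within the pads' length; the fingertips stand manip.tcp_to_tips ahead of it and the grasp point (between the pads) lies 5 mm behind it (manip.tcp_to_tips is the distance from the TCP to the fingertips, in m); z points along the fingers, y is the line along which they close (so a half turn about z gives the same grasp; the last joint's range is limited). The gripper opens to 85 mm and grips with 20 to 120 N. Pads are 22 mm wide; open, the fingers measure 114 mm over their backs; the gripper's body (76 mm by 85 mm) begins 54 mm behind the grasp point. The pads swing forward as they close: fully open they stand 13 mm farther back than shut.
Start: joints at [-79.658, 21.618, 4.641, 73.018, 0, 83.68], TCP at [0.165, -0.551, 0.245] pointing down, gripper open.
Joint ranges: [-156.06, 156.06], [-48.1, 94.91], [-58.44, 69.94], [-101.28, 121.22], [-78.64, 73.56], [-180, 180]. Speed limits (degrees/s): [147.25, 147.25, 180, 180, 180, 180].

### API

Orientations are given as [roll, pitch, yaw] about the fixed x, y, z axes, in that order (R = Rz(yaw) Ry(pitch) Rx(roll)).
In Python, from workcell import manip gives the robot as it stands. The module is installed in compiled form; this text tells all that it offers.
- The arm moves only by the tool drive_tool, never from a script. Its argument "moves" is one flat list of numbers, 4 for each row, row after row: the shift along the tool's x, y, z in m, then the turn about the tool's z in degrees. In form: [x, y, z, twist, x, y, z, twist, ...]. A call has 1 to 5 rows; each row is the pose to reach, as a shift and turn from the pose commanded when the call began, along the tool's axes at that moment; what a row does not reach only later rows make up. A row lasts 1/12 s, in which the tool goes at most 41.7 mm and 7.16 degrees, less where a joint would pass 70% of its speed; a pose out of reach is approached as far as the arm can. A call with a gripper value outside its range is refused whole. "grip" is the closure, from 0 (fully open) to 1 (shut), set as the call begins (left out, the last holds). The fingers move at their own pace and stop on an object; "squeeze" is the grip in N (left out, the last holds). Time passes only in rows, so rows that repeat a pose let the fingers close. It gives the time, the measured TCP pose, the force, the opening and the grip force at its end, in the units of the state.
- manip.state(): the state, without advancing time (a new reading comes with each control period).
- manip.capture(name): name is "scene" or "top" or "wrist"; returns a dict with "img" (384x512x3 uint8, blue, green, red), "K" (3x3 intrinsics, pixels), "R" (3x3) and "t" (3): a world point X has camera coordinates R X + t. Camera axes: x right, y down, z forward; pixel columns grow to the right and rows downward; lengths in m; the calibration is good to about 2 mm. A picture is of the moment at which its call begins. There is no depth.
- manip.hand_in(): hands the job in; it is judged then, once.
The state is a dict: "clock": time; "joints": joint angles; "qvel": joint speeds; "effort": joint torques, N m; "tool_pos": TCP position; "eef_rot": TCP orientation; "contact_force": force on the tool from outside, world axes, zero at the start; "ft_torque": the same for the moment, N m; "finger_gap": finger opening in m; "grasp_force": force on a finger pad.
Only numpy, scipy, OpenCV 4.12 (cv2) and the standard library are available. Lean on these libraries where they do the work, as an engineer would, in place of code of your own. Each camera call takes 0.05 s, during which the arm holds its last target. There are 200 camera calls.

### The job

Be my third hand: stand the orange tube rack upright on the bed of the mounting jig, clear of the white sprung fence, lengthwise along the lane and centred between the blue lines. Then slide it end-on and square against the fence until the fence's black pointers stand inside the green zone, never far into the red, and finish while still holding it there flat on the bed with that steady push, so that I can tighten the two side screws. Push only on the rack, not on the fence, and leave the things round about alone.

Things in the scene. Friction and masses are not known exactly. Their poses are not given: they have to be found in the camera images.
- rack_center (a point): Centre of the orange micro-tube rack: 65 mm wide (its x), 160 mm long (its y), its deck 34 mm high and the tube caps reaching 42 mm; 0.14 kg give or take 30 %. This point lies half-way up, 21 mm above its flat underside; z is up. The ends are alike. It starts standing on the bench; grasp it across its width.
- rack: The same rack; origin at the centre of its underside, axes as for rack_center. A fixed white round jar stands to its left and behind; come to the rack from above, at z over 0.15 m.
- jig: Fixed aluminium jig (place, yaw vary). Plate 150 mm (x), jig y -155 to +165 mm; its top, the bed, is at z 10 mm. Origin on the bench, on the lane's centre line. Lane along y between blue lines at x = +-35 mm; fence at its -y end, pushed to -y. Beside the fence grey cheeks (inner faces x +-50, y -56 to -133, 46 mm high) with a scale on top and side screws (tips x +-46, black knobs out to +-85).
- bed (a point): Point on the bed's surface, on the lane's centre line, 105 mm in front of the unpressed fence's face (jig y = +45 mm); a rack centred here stands 25 mm clear of the fence. Axes as those of the jig.
- fence_face (a point): Middle of the white fence's front face, which looks along the jig's +y; it moves with the fence. Face 84 mm wide, from 11 to 45 mm above the bench. Unpressed it is at jig y = -60 mm. The fence is 14 mm thick and carries two black pointers that reach out over the scales on the cheeks. Axes as those of the jig.
- fence (a joint): How far the white fence is pressed back towards the jig's -y, in m: 0 free, 0.045 at its stop. The spring gives 400 N/m from 0, so that the push in N is 400 times this. The pointers are in the green zone from 0.014 (5.6 N) to 0.030 (12 N), the middle being 0.022 (8.8 N); beyond 0.030 they are in the red.
- bottle_center (a point): Bystander: white bottle, 50 mm wide, 100 mm high, loose; centre, 50 mm up.
- timer_center (a point): Bystander: white bench timer, 47 x 66 x 57 mm, loose; centre, 28 mm up.
- dishes_center (a point): Bystander: stack of white round dishes, 90 mm wide, 61 mm high, loose; centre, 30 mm up.
Things that resemble listed ones, but are neither listed nor needed, are in the scene too. There is more than one size of the rack; the job needs the larger.

How it is judged:
By the outcome, as a careful person would: the job done as asked, in the order asked, and still so for the second after the job is handed in, while the arm keeps its last pose, push and grip.
It also fails if it takes over 45 s, if anything falls off the work surface, if the arm or the gripper's body presses on something with over 40 N, if the wrist force passes 120 N, or if a joint passes its speed limit or range.

## Working session

There is one attempt and no reset: what is moved stays moved. The work goes in short steps, Python scripts to look and compute and a tool call to move; the robot and the scene stay as the last step left them, time stands still between calls to the robot, and variables do not carry over. Pictures are saved under pics/ and viewed, at most 10 in all, crops included, and the job is handed in when it is done.

Besides the shell and the picture viewer there is one more tool, called after "Call:" by a JSON object that holds its "method" and its "body". drive_tool: Moves the arm, as the interface text tells. Its arguments: {"type":"object","properties":{"moves":{"type":"array"},"grip":{"type":"number"},"squeeze":{"type":"number"}},"required":["moves"]}

```bash
mkdir -p pics; cat > h.py <<'E'
import numpy as np, cv2, pickle
from workcell import manip
def cap(n,f):
    c=manip.capture(n); cv2.imwrite(f'pics/{f}.png',c['img']); pickle.dump(c,open(f'pics/{f}.pkl','wb')); return c
def load(f): return pickle.load(open(f'pics/{f}.pkl','rb'))
def world(c,px,z):
    K,R,t=(np.array(c[k],float) for k in 'KRt')
    d=R.T@np.linalg.inv(K)@np.array([px[0],px[1],1.]); o=-R.T@t.reshape(3)
    return o+d*(z-o[2])/d[2]
def proj(c,X):
    K,R,t=(np.array(c[k],float) for k in 'KRt'); p=K@(R@np.array(X,float)+t.reshape(3)); return p[:2]/p[2]
E
python3 - <<'E'
from h import *
a=cap('top','top0'); b=cap('scene','scene0')
for f in('top0','scene0'):
    i=cv2.imread(f'pics/{f}.png'); cv2.imwrite(f'pics/{f}b.png',cv2.resize(i,(800,600),interpolation=cv2.INTER_CUBIC))
s=manip.state(); print(s); print(manip.tcp_to_tips)
for c in(a,b): print(-np.array(c['R']).T@np.array(c['t']).reshape(3))
E
```

```text
{'clock': 0.1, 'joints': array([-7.96586370e+01,  2.16597327e+01,  4.57096186e+00,  7.30195341e+01,
       -3.62627189e-04,  8.36809746e+01]), 'qvel': array([ 0.03439135, -0.07140972,  0.08846608,  0.01687693,  0.01339058,
        0.04754855]), 'effort': array([ 2.06418488e-03, -4.64695716e+01,  2.70581263e+01,  1.20213945e-02,
       -1.78992582e-04, -1.00496115e-05]), 'tool_pos': array([ 0.16475943, -0.55029553,  0.24443668]), 'eef_rot': array([-1.79892313e+02, -1.15600813e-02,  1.66603779e+01]), 'contact_force': array([0.4764714 , 0.22686545, 0.47443328]), 'ft_torque': array([ 0.00366185, -0.03004089, -0.02239437]), 'grasp_force': 0.0, 'finger_gap': 0.08534980369070506}
0.014
[ 0.44819285 -0.16757677  1.24433576]
[-0.36578045  0.64350695  0.73447682]
```

View pics/top0b.png

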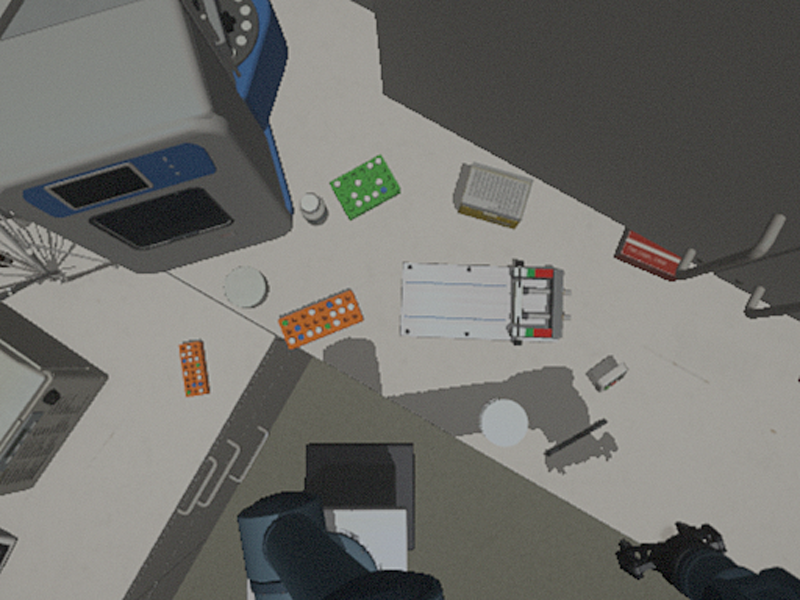

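View pics/scene0b.png

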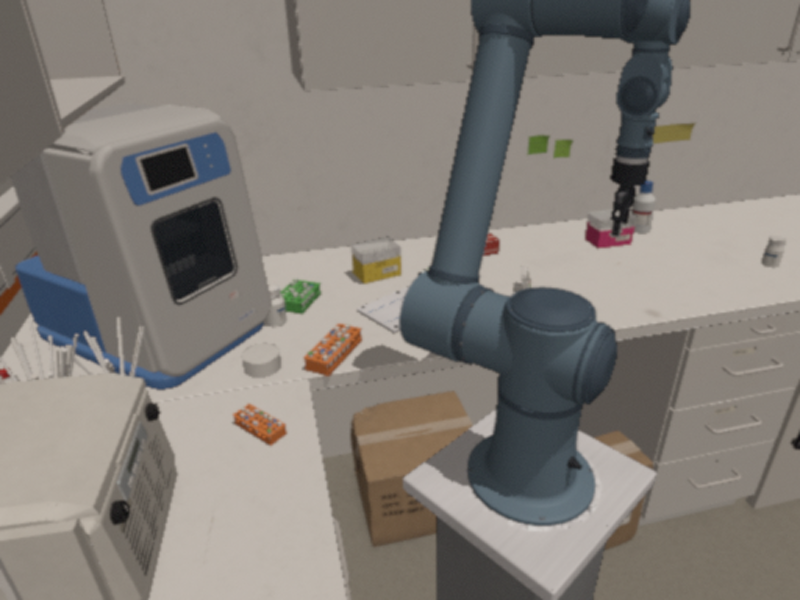

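The top view (800x600) shows three candidates for the rack: a large orange one at (321,319), a small orange one at (194,368) and a green one at (365,187). The large orange one at (321,319) fits the description. The jig is at (482,300) with its fence at the right. I'll check the choice in a close crop.

```bash
python3 - <<'E'
from h import *
i=cv2.imread('pics/top0.png')[155:230,105:375]
# 270x75 -> split: rack, jig rows stacked
a=cv2.imread('pics/top0.png')[160:240,165:245]; b=cv2.imread('pics/top0.png')[160:240,250:370]
f=lambda x:cv2.resize(x,None,fx=5,fy=5,interpolation=cv2.INTER_CUBIC)
o=np.zeros((400,1000,3),np.uint8); a=cv2.resize(a,None,fx=3.9,fy=3.9,interpolation=cv2.INTER_CUBIC);b=cv2.resize(b,None,fx=4,fy=4,interpolation=cv2.INTER_CUBIC)
o=np.zeros((320,800,3),np.uint8);o[:312,:312]=a;o[:320,320:800]=b
cv2.imwrite('pics/crop1.png',o)
c=load('top0')
for n,p,z in[('rackA',(321,319),.04),('small',(194,368),.04),('jig',(482,300),.01)]: print(n,world(c,np.array(p)*.64,z))
h=cv2.cvtColor(c['img'],cv2.COLOR_BGR2HSV); m=cv2.inRange(h,(5,150,120),(18,255,255))
n,l,s,_=cv2.connectedComponentsWithStats(m)
mm=cv2.morphologyEx(m,cv2.MORPH_CLOSE,np.ones((7,7)))
for k in cv2.findContours(mm,0,2)[0]:
    if cv2.contourArea(k)>150:
        q=cv2.boxPoints(cv2.minAreaRect(k)); w=np.array([world(c,p,.034)[:2] for p in q]); print(q.round(1).tolist(),w.round(4).tolist(),w.mean(0), np.linalg.norm(w[1]-w[0]),np.linalg.norm(w[2]-w[1]))
E
```

```text
rackA [0.52787578 0.00733385 0.04      ]
small [0.4325919  0.25866601 0.04      ]
jig [ 0.56613023 -0.31571392  0.01      ]
[[114.19999694824219, 220.1999969482422], [127.80000305175781, 218.3000030517578], [132.3000030517578, 251.3000030517578], [118.80000305175781, 253.1999969482422]] [[0.4802, 0.2929], [0.4858, 0.2506], [0.3837, 0.2344], [0.3782, 0.2764]] [0.43197762 0.26356233] 0.04264764507824631 0.10330483141508462
[[176.89999389648438, 204.1999969482422], [224.5, 185.1999969482422], [232.1999969482422, 204.5], [184.60000610351562, 223.60000610351562]] [[0.5287, 0.0974], [0.5872, -0.0512], [0.5266, -0.0753], [0.4684, 0.0728]] [0.52770064 0.01092811] 0.1597243594594731 0.06524719013561239
```

View pics/crop1.png

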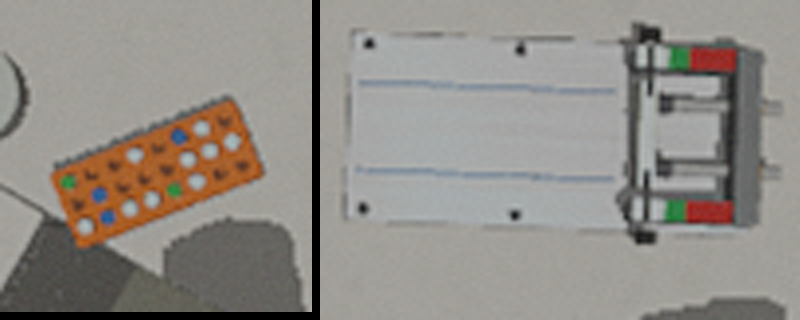

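The crop confirms it: the large rack measures 160x65 mm. The jig's blue lines run from crop (358,82) to (615,91) and from (358,170) to (615,179), with the fence at about x=648.

```bash
cat >> h.py <<'E'
def shift(target,yaw):
    """tool-frame shift and twist from measured pose to a world target (tool down)"""
    s=manip.state(); y=np.radians(s['eef_rot'][2]); d=np.array(target)-s['tool_pos']
    c,n=np.cos(y),np.sin(y)
    dy=(yaw-s['eef_rot'][2]+180)%360-180
    return np.round([c*d[0]+n*d[1], n*d[0]-c*d[1], -d[2], -dy],4), s['tool_pos'].round(4), s['eef_rot'].round(2), s['contact_force'].round(1)
E
python3 - <<'E'
from h import *
c=load('top0')
P=lambda x,y,z:world(c,(250+(x-320)/4-.4,160+y/4-.4),z)[:2]
u0,u1,l0,l1=P(358,82,.01),P(615,91,.01),P(358,170,.01),P(615,179,.01)
print(u0,u1,l0,l1, np.linalg.norm((u0-l0)),np.linalg.norm(u1-l1))
d=(u0-u1)+(l0-l1); print('jig y dir angle',np.degrees(np.arctan2(d[1],d[0])), 'mid',(u0+l0)/2,(u1+l1)/2)
for p in[(350,30),(347,217)]: print(P(*p,.01))
print(P(635,130,.045))
print(shift([.5277,.0109,.2],111.5))
E
```

```text
[ 0.60543045 -0.15933164] [ 0.59655343 -0.36337546] [ 0.53516604 -0.15884703] [ 0.52653622 -0.36199052] 0.07026608419084471 0.07003090621739787
jig y dir angle 87.53810953589063 mid [ 0.57029824 -0.15908934] [ 0.56154482 -0.36268299]
[ 0.6473011 -0.1532307]
[ 0.49795314 -0.14988681]
[ 0.56200257 -0.3725861 ]
(array([ 5.08600e-01, -4.33600e-01,  4.44000e-02, -9.48396e+01]), array([ 0.1648, -0.5503,  0.2444]), array([-1.7989e+02, -1.0000e-02,  1.6660e+01]), array([0.5, 0.2, 0.5]))
```

Call:
{"method": "drive_tool", "body": {"moves": [0.5086, -0.4336, 0.03, -94.8, 0.5086, -0.4336, 0.03, -94.8, 0.5086, -0.4336, 0.03, -94.8, 0.5086, -0.4336, 0.03, -94.8, 0.5086, -0.4336, 0.03, -94.8]}}

```text
clock: 0.52
tool_pos: [0.2783, -0.3741, 0.2354]
eef_rot: [-180.0, -0.0, 52.8]
contact_force: [1.1, 0.2, -0.3]
finger_gap: 0.0855
grasp_force: 0.0
```

```bash
python3 -c "
from h import *
print(shift([.5277,.0109,.2],111.5), manip.state()['clock'])"
```

```text
(array([ 4.57500e-01, -3.43000e-02,  3.54000e-02, -5.87218e+01]), array([ 0.2783, -0.3741,  0.2354]), array([-1.7996e+02, -3.0000e-02,  5.2780e+01]), array([ 1.1,  0.2, -0.3])) 0.5167
```

Call:
{"method": "drive_tool", "body": {"moves": [0.4575, -0.0343, 0.035, -58.7, 0.4575, -0.0343, 0.035, -58.7, 0.4575, -0.0343, 0.035, -58.7, 0.4575, -0.0343, 0.035, -58.7, 0.4575, -0.0343, 0.035, -58.7]}}

```text
clock: 0.93
tool_pos: [0.3921, -0.2003, 0.2198]
eef_rot: [-180.0, -0.0, 88.6]
contact_force: [0.4, -0.2, -0.1]
finger_gap: 0.0854
grasp_force: 0.0
```

```bash
python3 -c "
from h import *
print(shift([.5277,.0109,.2],111.5), manip.state()['clock'])"
```

```text
(array([ 2.14500e-01,  1.30400e-01,  1.98000e-02, -2.28836e+01]), array([ 0.3921, -0.2003,  0.2198]), array([-179.98,   -0.  ,   88.62]), array([ 0.4, -0.2, -0.1])) 0.9333
```

Call:
{"method": "drive_tool", "body": {"moves": [0.2145, 0.1304, 0.02, -22.9, 0.2145, 0.1304, 0.02, -22.9, 0.2145, 0.1304, 0.02, -22.9, 0.2145, 0.1304, 0.02, -22.9, 0.2145, 0.1304, 0.02, -22.9]}}

```text
clock: 1.35
tool_pos: [0.5053, -0.0261, 0.2031]
eef_rot: [-180.0, 0.0, 111.3]
contact_force: [0.5, -1.0, 1.2]
finger_gap: 0.0855
grasp_force: 0.0
```

```bash
python3 -c "
from h import *
print(shift([.5277,.0109,.2],111.5), manip.state()['clock'])"
```

```text
(array([ 0.0264,  0.0343,  0.0031, -0.2425]), array([ 0.5053, -0.0261,  0.2031]), array([-179.97,    0.  ,  111.26]), array([ 0.5, -1. ,  1.2])) 1.35
```

Call:
{"method": "drive_tool", "body": {"moves": [0.0264, 0.0343, 0.003, -0.2, 0.0264, 0.0343, 0.003, -0.2, 0.0264, 0.0343, 0.003, -0.2, 0.0264, 0.0343, 0.003, -0.2]}}

```text
clock: 1.68
tool_pos: [0.5267, 0.0087, 0.2]
eef_rot: [-179.9, -0.0, 111.4]
contact_force: [1.0, -0.6, -1.4]
finger_gap: 0.0853
grasp_force: 0.0
```

```bash
python3 - <<'E'
from h import *
c=cap('wrist','w1'); s=manip.state(); print(s['tool_pos'],s['eef_rot'])
h=cv2.cvtColor(c['img'],cv2.COLOR_BGR2HSV); m=cv2.inRange(h,(5,150,100),(18,255,255))
mm=cv2.morphologyEx(m,cv2.MORPH_CLOSE,np.ones((25,25)))
for k in cv2.findContours(mm,0,2)[0]:
    if cv2.contourArea(k)>3000:
        q=cv2.boxPoints(cv2.minAreaRect(k)); w=np.array([world(c,p,.034)[:2] for p in q]); print(q.round(1).tolist(),w.round(4).tolist(),w.mean(0), np.linalg.norm(w[1]-w[0]),np.linalg.norm(w[2]-w[1]))
E
```

```text
[0.52658377 0.00802334 0.20027764] [-1.79925392e+02  1.14612761e-03  1.11336357e+02]
[[222.0, 96.0], [287.0, 96.0], [287.0, 245.0], [222.0, 245.0]] [[0.4718, 0.0716], [0.5287, 0.0939], [0.5913, -0.05], [0.5243, -0.0763]] [0.52901852 0.00979957] 0.061137594083790464 0.1569722017442139
```

View pics/w1.png

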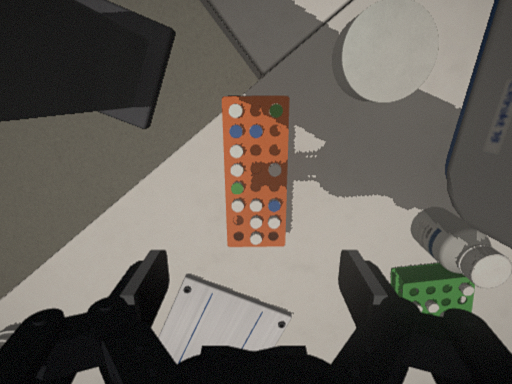

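The wrist view shows the rack upright at pixels (222,97), (290,97), (287,247) and (227,247). The jar at (388,50) is clear of the finger path.

```bash
python3 - <<'E'
from h import *
c=load('w1')
w=np.array([world(c,p,.034)[:2] for p in[(222,96),(290,96),(286.5,247),(226.5,247)]]); print(w.round(4).tolist(),w.mean(0))
d=(w[0]+w[1]-w[2]-w[3])/2; print(np.linalg.norm(d),np.degrees(np.arctan2(d[1],d[0])),np.linalg.norm(w[1]-w[0]),np.linalg.norm(w[3]-w[2]))
t=w.mean(0); print(shift([t[0],t[1],.026],np.degrees(np.arctan2(d[1],d[0]))))
print('jar',world(c,(335,50),.03),world(c,(388,50),.03))
E
```

```text
[[0.4718, 0.0716], [0.5313, 0.095], [0.5918, -0.0525], [0.5298, -0.0769]] [0.53116388 0.00930774]
0.1593653240738867 111.81114174241297 0.06395913963640668 0.06659403403240716
(array([-0.0005,  0.0047,  0.1743, -0.4748]), array([0.5266, 0.008 , 0.2003]), array([-179.93,    0.  ,  111.34]), array([ 0. , -0.6, -0.4]))
jar [0.55390575 0.14663225 0.03      ] [0.59883793 0.16428223 0.03      ]
```

Call:
{"method": "drive_tool", "body": {"moves": [0.001, 0.0035, 0.04, -0.4, 0.001, 0.0035, 0.08, -0.4, 0.001, 0.0035, 0.12, -0.4, 0.001, 0.0035, 0.15, -0.4, 0.001, 0.0035, 0.165, -0.4]}}

```text
clock: 2.15
tool_pos: [0.5262, 0.0094, 0.0318]
eef_rot: [-179.7, -0.1, 111.6]
contact_force: [0.1, -0.1, -0.1]
finger_gap: 0.0859
grasp_force: 0.0
```

Call:
{"method": "drive_tool", "body": {"moves": [0, 0, 0.01, 0, 0, 0, 0.017, 0, 0, 0, 0.017, 0]}}

```text
clock: 2.4
tool_pos: [0.5296, 0.01, 0.0181]
eef_rot: [-179.9, -0.0, 111.7]
contact_force: [-1.0, -0.4, 0.6]
finger_gap: 0.0855
grasp_force: 0.0
```

Call:
{"method": "drive_tool", "body": {"moves": [0, 0, 0, 0, 0, 0, 0, 0, 0, 0, 0, 0, 0, 0, 0, 0, 0, 0, 0, 0], "grip": 0.5, "squeeze": 60}}

```text
clock: 2.82
tool_pos: [0.5317, 0.0106, 0.0203]
eef_rot: [179.9, 0.1, 111.8]
contact_force: [-1.5, -0.2, 5.8]
finger_gap: 0.0643
grasp_force: 67.8
```

Call:
{"method": "drive_tool", "body": {"moves": [0, 0, -0.01, 0, 0, 0, -0.04, 0, 0, 0, -0.08, 0, 0, 0, -0.1, 0, 0, 0, -0.1, 0]}}

```text
clock: 3.23
tool_pos: [0.5344, 0.0108, 0.1247]
eef_rot: [179.5, 0.3, 111.8]
contact_force: [0.7, -0.8, -1.8]
finger_gap: 0.0641
grasp_force: 67.1
```

```bash
python3 - <<'E'
from h import *
c=cap('wrist','w2'); s=manip.state(); print({k:np.round(s[k],3) for k in('tool_pos','eef_rot','contact_force','ft_torque','finger_gap','grasp_force')})
cv2.imwrite('pics/w2b.png',c['img'])
print(shift([.5674,-.2714,.12],87.54+0))
E
```

```text
{'tool_pos': array([0.533, 0.011, 0.122]), 'eef_rot': array([179.631,   0.186, 111.793]), 'contact_force': array([ 0.683,  0.141, -1.934]), 'ft_torque': array([-0.009, -0.017,  0.002]), 'finger_gap': np.float64(0.064), 'grasp_force': np.float64(67.145)}
(array([-2.74800e-01, -7.29000e-02,  2.10000e-03,  2.42533e+01]), array([0.533 , 0.0108, 0.1221]), array([179.63,   0.19, 111.79]), array([ 0.7,  0.1, -1.9]))
```

View pics/w2b.png

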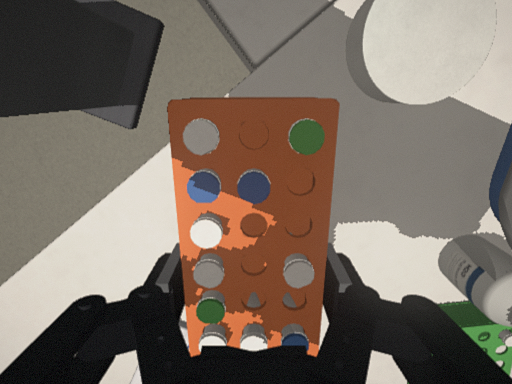

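The wrist view shows the rack held level and roughly symmetric in the pads. Its far deck edge runs from pixel (168,99) to (338,99).

```bash
python3 - <<'E'
from h import *
c=load('w2'); s=manip.state(); z=s['tool_pos'][2]-.0203+.034
y=np.radians(111.79); tx=np.array([np.cos(y),np.sin(y)]); ty=np.array([np.sin(y),-np.cos(y)])
for p in[(169,99),(338,99),(190,350),(320,350)]:
    w=world(c,p,z)[:2]-s['tool_pos'][:2]; print(p,(w@tx).round(4),(w@ty).round(4))
E
```

```text
(169, 99) 0.0782 -0.029
(338, 99) 0.0783 0.0343
(190, 350) -0.0422 -0.0293
(320, 350) -0.0429 0.0363
```

Call:
{"method": "drive_tool", "body": {"moves": [-0.2748, -0.0729, 0.002, 24.2, -0.2748, -0.0729, 0.002, 24.2, -0.2748, -0.0729, 0.002, 24.2, -0.2748, -0.0729, 0.002, 24.2, -0.2748, -0.0729, 0.002, 24.2]}}

```text
clock: 3.7
tool_pos: [0.5542, -0.197, 0.1156]
eef_rot: [-179.9, -0.1, 87.5]
contact_force: [0.8, 0.7, -2.2]
finger_gap: 0.0638
grasp_force: 66.9
```

```bash
python3 -c "
from h import *
print(shift([.5674,-.2714,.12],87.54), manip.state()['clock'])"
```

```text
(array([-0.0738,  0.0164, -0.0044, -0.0302]), array([ 0.5542, -0.197 ,  0.1156]), array([-1.7986e+02, -7.0000e-02,  8.7510e+01]), array([ 0.8,  0.7, -2.2])) 3.7
```

Call:
{"method": "drive_tool", "body": {"moves": [-0.04, 0.01, 0.0, 0, -0.07, 0.0164, 0.02, 0, -0.0738, 0.0164, 0.05, 0, -0.0738, 0.0164, 0.065, 0, -0.0738, 0.0164, 0.065, 0]}}

```text
clock: 4.12
tool_pos: [0.5642, -0.2686, 0.046]
eef_rot: [-179.4, -0.3, 87.5]
contact_force: [-0.3, 1.0, -1.5]
finger_gap: 0.0645
grasp_force: 66.9
```

Call:
{"method": "drive_tool", "body": {"moves": [0, 0, 0, 0, 0, 0, 0, 0, 0, 0, 0, 0]}}

```text
clock: 4.37
tool_pos: [0.5697, -0.2702, 0.0536]
eef_rot: [179.9, 0.1, 87.6]
contact_force: [-0.0, -0.2, -1.3]
finger_gap: 0.0639
grasp_force: 66.9
```

```bash
python3 - <<'E'
from h import *
c=cap('wrist','w3'); t=cap('top','t3'); s=manip.state(); print({k:np.round(s[k],4) for k in('tool_pos','eef_rot','contact_force','finger_gap')})
b=cv2.resize(t['img'][165:225,245:365],(800,400),interpolation=cv2.INTER_CUBIC)
a=cv2.resize(c['img'],(560,420)) ; cv2.imwrite('pics/w3b.png',cv2.resize(c['img'],(800,600),interpolation=cv2.INTER_CUBIC)); cv2.imwrite('pics/t3b.png',b)
E
```

```text
{'tool_pos': array([ 0.5698, -0.2704,  0.0537]), 'eef_rot': array([1.798552e+02, 8.440000e-02, 8.763100e+01]), 'contact_force': array([-0.7437, -0.0953, -2.0317]), 'finger_gap': np.float64(0.0638)}
```

View pics/w3b.png

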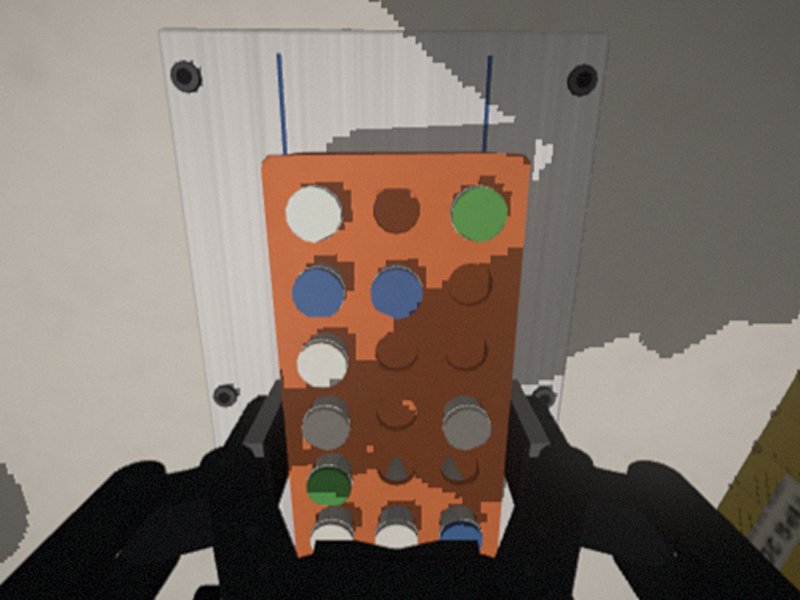

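The wrist view (800x600) shows the blue lines from (279,55) to (286,153) and from (489,56) to (485,151). The rack's far edge runs from (264,158) to (530,156).

```bash
cat > rel.py <<'E'
from h import *
def rel(f,tz,ll,lr,corn,sides):
    c=load(f); k=.64; W=lambda p,z: world(c,np.array(p)*k,z)[:2]
    L=[W(p,.01) for p in ll]; R=[W(p,.01) for p in lr]
    d=(L[0]-L[1])/np.linalg.norm(L[0]-L[1])+(R[0]-R[1])/np.linalg.norm(R[0]-R[1]); d/=np.linalg.norm(d); n=np.array([d[1],-d[0]])
    ang=lambda v:np.degrees(np.arctan2(v[1],v[0]))
    print('line angs',ang(L[0]-L[1]),ang(R[0]-R[1]),'sep',(R[0]-L[0])@n,(R[1]-L[1])@n)
    mid=(L[0]+R[0]+L[1]+R[1])/4
    zr=tz-.0203+.034
    C=[W(p,zr) for p in corn]; print('rack corners off centre (jig +x)',[((p-mid)@n).round(4) for p in C],'mid',(((C[0]+C[1])/2-mid)@n).round(4))
    print('end edge normal ang',ang(C[1]-C[0])+90)
    for a,b in sides: print('side ang',ang(W(a,zr)-W(b,zr)))
    return mid,d,n,C
E
python3 - <<'E'
from rel import *
m,d,n,C=rel('w3',.0537,[(279,55),(286,153)],[(489,56),(485,151)],[(263,158),(530,156)],[((264,170),(281,380)),((530,170),(513,380))])
c=load('w3'); a=world(c,np.array((162,31))*.64,.01)[:2];b=world(c,np.array((607,34))*.64,.01)[:2]
print('plate end',np.linalg.norm(a-b), (a-m)@n,(b-m)@n, 'dist to rack end',((a+b)/2-C[0])@d,'ang',np.degrees(np.arctan2(*(b-a)[::-1]))+90)
E
```

```text
line angs 87.67139202323126 88.60971117945063 sep 0.06948323763765797 0.06998120438889069
rack corners off centre (jig +x) [np.float64(-0.0278), np.float64(0.0349)] mid 0.0036
end edge normal ang 88.06795237390494
side ang 87.33186228206046
side ang 88.08717894392116
plate end 0.14521120279377156 -0.07218798828647024 0.07300976771984218 dist to rack end 0.03758410921553475 ang 87.36081092484875
```

Call:
{"method": "drive_tool", "body": {"moves": [0, -0.003, 0.01, 0, 0, -0.003, 0.018, 0, 0, -0.003, 0.018, 0, 0, -0.003, 0.018, 0, 0, -0.003, 0.018, 0]}}

```text
clock: 4.88
tool_pos: [0.5659, -0.2701, 0.0345]
eef_rot: [180.0, 0.0, 87.6]
contact_force: [-0.9, -0.1, -2.0]
finger_gap: 0.0637
grasp_force: 66.9
```

```bash
python3 - <<'E'
from h import *
c=cap('wrist','w4'); t=cap('top','t4'); s=manip.state(); print({k:np.round(s[k],4) for k in('tool_pos','eef_rot','contact_force','finger_gap')})
cv2.imwrite('pics/w4b.png',cv2.resize(c['img'],(800,600),interpolation=cv2.INTER_CUBIC))
E
```

```text
{'tool_pos': array([ 0.5661, -0.2703,  0.0346]), 'eef_rot': array([1.799539e+02, 3.040000e-02, 8.758500e+01]), 'contact_force': array([-0.2203,  0.3372, -1.0289]), 'finger_gap': np.float64(0.0639)}
```

View pics/w4b.png

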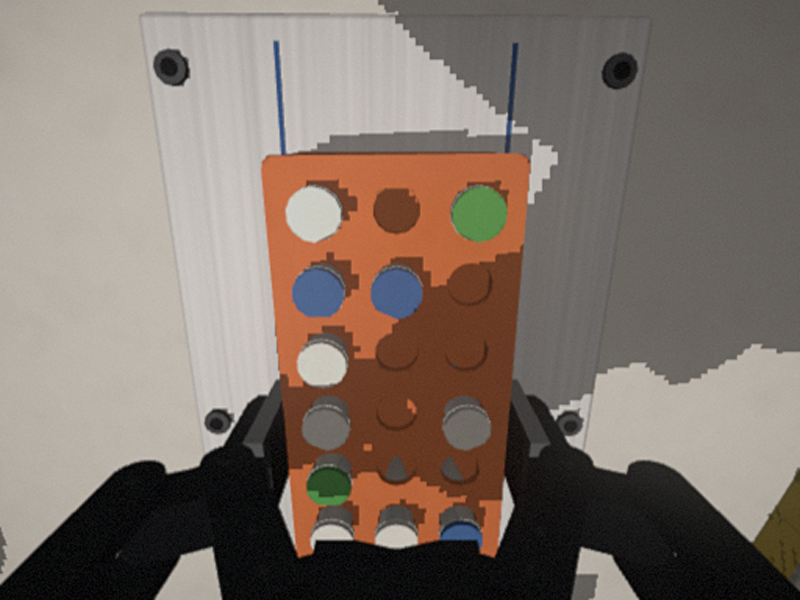

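The rack now sits lower. The lines run from (277,41) to (284,153) and from (515,43) to (508,151), and the rack corners are at (263,158) and (530,156).

```bash
python3 - <<'E'
from rel import *
m,d,n,C=rel('w4',.0346,[(277,41),(284,153)],[(515,43),(508.5,151)],[(263,158),(530,156)],[((264,170),(281,380)),((530,170),(513,380))])
c=load('w4'); a=world(c,np.array((141,15))*.64,.01)[:2];b=world(c,np.array((650,18))*.64,.01)[:2]
print('plate end',np.linalg.norm(a-b), (a-m)@n,(b-m)@n, 'dist to rack end',((a+b)/2-C[0])@d,'ang',np.degrees(np.arctan2(*(b-a)[::-1]))+90)
E
```

```text
line angs 87.027687815059 88.38447539719634 sep 0.06947548627550691 0.07019949099953889
rack corners off centre (jig +x) [np.float64(-0.0314), np.float64(0.0313)] mid -0.0
end edge normal ang 88.02887707477906
side ang 87.30513620489342
side ang 88.03072915915742
plate end 0.14633350715405918 -0.07320741716606013 0.07312322418279305 dist to rack end 0.03798454796611575 ang 87.3474985354229
```

Call:
{"method": "drive_tool", "body": {"moves": [0, 0, 0.003, 0, 0, 0, 0.005, 0, 0, 0, 0.005, 0, 0, 0, 0.005, 0, 0, 0, 0.005, 0]}}

```text
clock: 5.4
tool_pos: [0.5662, -0.2705, 0.0304]
eef_rot: [179.9, 0.1, 87.6]
contact_force: [-1.3, 0.2, 5.0]
finger_gap: 0.0638
grasp_force: 67.7
```

```bash
python3 - <<'E'
from h import *
c=cap('wrist','w5'); s=manip.state(); print({k:np.round(s[k],4) for k in('tool_pos','eef_rot','contact_force','ft_torque','finger_gap')})
E
```

```text
{'tool_pos': array([ 0.5663, -0.2705,  0.0304]), 'eef_rot': array([1.799093e+02, 5.620000e-02, 8.758410e+01]), 'contact_force': array([-1.0626,  1.3374,  4.9027]), 'ft_torque': array([ 0.1612,  0.3107, -0.0011]), 'finger_gap': np.float64(0.0637)}
```

Call:
{"method": "drive_tool", "body": {"moves": [-0.005, 0, 0, 0, -0.011, 0, 0, 0, -0.017, 0, 0, 0, -0.022, 0, 0, 0, -0.022, 0, 0, 0]}}

```text
clock: 5.87
tool_pos: [0.5658, -0.2926, 0.0304]
eef_rot: [179.9, 0.0, 87.6]
contact_force: [0.3, 0.9, 4.4]
finger_gap: 0.0637
grasp_force: 68.0
```

Call:
{"method": "drive_tool", "body": {"moves": [-0.003, 0, 0, 0, -0.006, 0, 0, 0, -0.009, 0, 0, 0, -0.012, 0, 0, 0, -0.012, 0, 0, 0]}}

```text
clock: 6.28
tool_pos: [0.5653, -0.3027, 0.0304]
eef_rot: [179.9, -0.2, 87.6]
contact_force: [0.7, 5.5, 5.9]
finger_gap: 0.0641
grasp_force: 68.2
```

```bash
python3 - <<'E'
from h import *
s=manip.state(); print({k:np.round(s[k],4) for k in('tool_pos','eef_rot','contact_force','ft_torque','finger_gap')})
y=np.radians(87.55); d=np.array([np.cos(y),np.sin(y)]); print('travel',(s['tool_pos'][:2]-[.5663,-.2705])@d, 'lat',(s['tool_pos'][:2]-[.5663,-.2705])@[d[1],-d[0]],'F along',s['contact_force'][:2]@d)
E
```

```text
{'tool_pos': array([ 0.5653, -0.3027,  0.0304]), 'eef_rot': array([ 1.798572e+02, -1.593000e-01,  8.762350e+01]), 'contact_force': array([0.6877, 5.5143, 5.8937]), 'ft_torque': array([ 0.9466,  0.1757, -0.1405]), 'finger_gap': np.float64(0.0641)}
travel -0.032229889516864015 lat 0.00034817198687732876 F along 5.538700977158431
```

Call:
{"method": "drive_tool", "body": {"moves": [-0.003, 0, 0, 0, -0.006, 0, 0, 0, -0.009, 0, 0, 0, -0.011, 0, 0, 0, -0.011, 0, 0, 0]}}

```text
clock: 6.7
tool_pos: [0.5648, -0.3115, 0.0304]
eef_rot: [179.9, -0.4, 87.7]
contact_force: [1.4, 12.1, 11.0]
finger_gap: 0.0637
grasp_force: 68.4
```

```bash
python3 - <<'E'
from h import *
t=cap('top','t6'); w=cap('wrist','w6')
s=manip.state(); print({k:np.round(s[k],4) for k in('tool_pos','eef_rot','contact_force','ft_torque','finger_gap')})
a=cv2.resize(t['img'][165:225,260:360],(800,480),interpolation=cv2.INTER_CUBIC); cv2.imwrite('pics/t6b.png',a)
E
```

```text
{'tool_pos': array([ 0.5648, -0.3116,  0.0304]), 'eef_rot': array([179.8637,  -0.3456,  87.6722]), 'contact_force': array([ 0.425 , 11.4449,  9.2261]), 'ft_torque': array([ 1.7774,  0.2136, -0.3626]), 'finger_gap': np.float64(0.064)}
```

View pics/t6b.png

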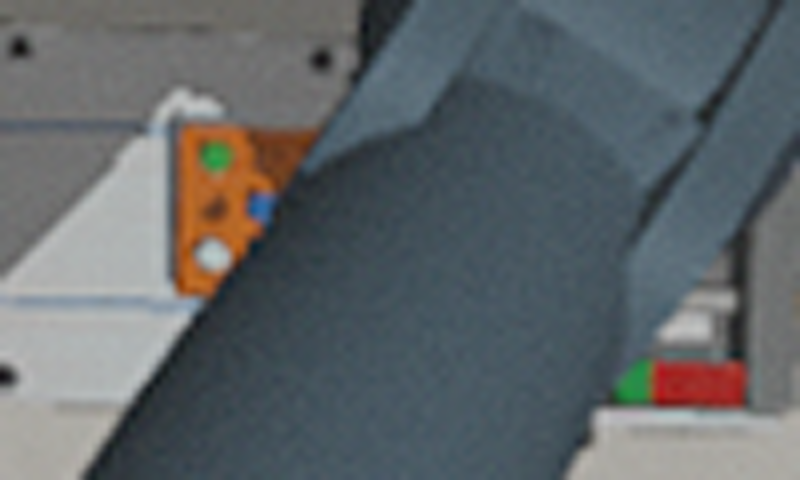

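The top view shows the rack straight in the lane, with the fence hidden by the arm. I'll check the press through the wrist view (plate screws against the rack end) and the scene view.

```bash
python3 - <<'E'
from h import *
w=load('w6')['img']; w5=load('w5')['img']; s=cap('scene','s6')['img']
o=np.zeros((600,800,3),np.uint8); o[:300,:400]=cv2.resize(w5,(400,300),interpolation=cv2.INTER_AREA); o[:300,400:]=cv2.resize(w,(400,300),interpolation=cv2.INTER_AREA)
o[300:]=cv2.resize(s[165:240,200:400],(800,300),interpolation=cv2.INTER_CUBIC)
cv2.imwrite('pics/comp.png',o)
E
```

```text
(no output)
```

View pics/comp.png

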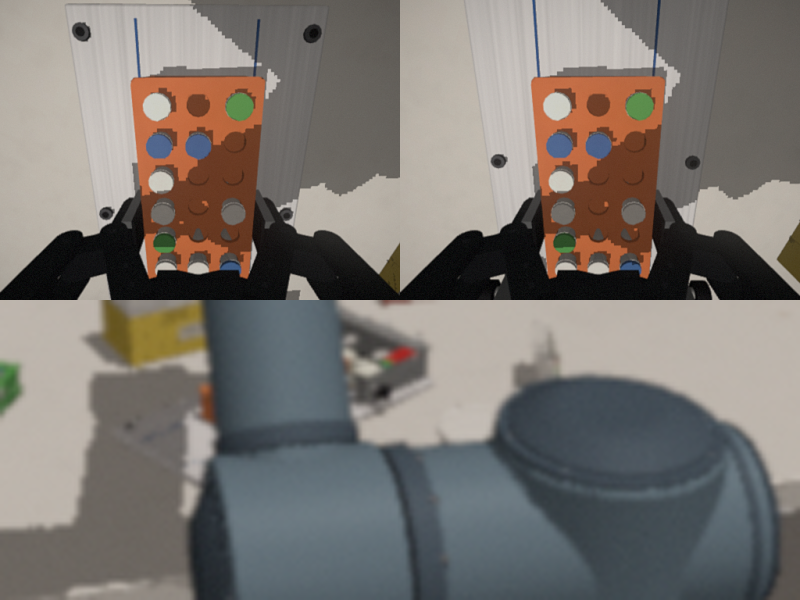

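Comp picture: the plate's rear screws moved from (106,213)/(287,214) in w5 to (98,160)/(292,161) in w6. The lane lines lie symmetric to the rack. The scene view shows the scale at about (400,357).

```bash
python3 - <<'E'
from h import *
def cen(f,p,r=9):
    im=cv2.cvtColor(load(f)['img'],cv2.COLOR_BGR2GRAY).astype(float); x,y=[int(v*1.28) for v in p]
    w=im[y-r:y+r+1,x-r:x+r+1]; k=np.clip(np.median(w)*.6-w,0,None); Y,X=np.mgrid[-r:r+1,-r:r+1]
    return x+(k*X).sum()/k.sum(), y+(k*Y).sum()/k.sum()
y=np.radians(87.5); d=np.array([np.cos(y),np.sin(y)]); n=np.array([d[1],-d[0]])
def edge(f):
    im=cv2.cvtColor(load(f)['img'],cv2.COLOR_BGR2HSV); m=cv2.inRange(im,(3,120,60),(18,255,255)); col=m[:,190:320]; return np.median([np.argmax(col[:,i]>0) for i in range(130) if col[:,i].any()])
for f,ps in(('w5',[(106,213),(81,32),(312,33)]),('w6',[(98,160),(292,161)])):
    c=load(f); e=edge(f); E=world(c,(254,e),.044)[:2]; print(f,'edge row',e)
    for p in ps:
        q=cen(f,p); W=world(c,q,.011)[:2]; print(p,np.round(q,1),'along minus rack end',((W-E)@d*1e3).round(1),'lat',((W-E)@n*1e3).round(1))
c=load('w5'); E=world(c,(254,edge('w5')),.044)[:2]
for p in[(66,4),(328,6)]: print('plate end',((world(c,np.array(p)*1.28,.01)[:2]-E)@d*1e3).round(1))
E
```

```text
w5 edge row 98.0
(106, 213) [135.7 273.1] along minus rack end -96.3 lat -67.4
(81, 32) [102.2  40.1] along minus rack end 24.0 lat -67.5
(312, 33) [401.1  42. ] along minus rack end 23.6 lat 66.0
w6 edge row 98.0
(98, 160) [125.8 205.8] along minus rack end -54.9 lat -67.6
(292, 161) [375.4 208.8] along minus rack end -56.3 lat 65.3
plate end 37.8
plate end 37.2
```

The press is now about 13.7 mm, and vision and force agree on that. About 8 mm more is needed.

Call:
{"method": "drive_tool", "body": {"moves": [-0.002, 0, 0, 0, -0.004, 0, 0, 0, -0.006, 0, 0, 0, -0.008, 0, 0, 0, -0.01, 0, 0, 0]}}

```text
clock: 7.27
tool_pos: [0.5643, -0.3192, 0.0303]
eef_rot: [179.9, -0.6, 87.7]
contact_force: [1.1, 19.0, 13.7]
finger_gap: 0.0643
grasp_force: 68.6
```

Call:
{"method": "drive_tool", "body": {"moves": [0, 0, 0, 0, 0, 0, 0, 0, 0, 0, 0, 0]}}

```text
clock: 7.52
tool_pos: [0.5643, -0.3197, 0.0304]
eef_rot: [179.9, -0.5, 87.7]
contact_force: [0.4, 16.5, 12.2]
finger_gap: 0.0638
grasp_force: 68.6
```

```bash
python3 - <<'E'
from h import *
w=cap('wrist','w7'); sc=cap('scene','s7')
s=manip.state(); print({k:np.round(s[k],4) for k in('tool_pos','eef_rot','contact_force','ft_torque','finger_gap')})
def cen(c,p,r=9):
    im=cv2.cvtColor(c['img'],cv2.COLOR_BGR2GRAY).astype(float); x,y=[int(v) for v in p]
    v=im[y-r:y+r+1,x-r:x+r+1]; k=np.clip(np.median(v)*.6-v,0,None); Y,X=np.mgrid[-r:r+1,-r:r+1]
    return x+(k*X).sum()/k.sum(), y+(k*Y).sum()/k.sum()
y=np.radians(87.5); d=np.array([np.cos(y),np.sin(y)]); E=world(w,(254,98),.044)[:2]
for p in[(124,194),(378,196)]:
    q=cen(w,p,11); q=cen(w,q); print(q,((world(w,q,.011)[:2]-E)@d*1e3).round(1))
# project expected scale ends in the scene view: near cheek (+-x 55), y -60-u
O=np.array([.5665,-.2704])-.0475*d; n=np.array([d[1],-d[0]])
x0,y0=270,170; 
for u in(0,14,30,45): print(u,[(proj(sc,[*(O+sx*.058*n-(.067+u/1e3)*d),.047])).round(1).tolist() for sx in(-1,1)])
o=np.zeros((600,800,3),np.uint8); o[:340]=cv2.resize(sc['img'][160:202,265:365],(800,340),interpolation=cv2.INTER_CUBIC)
o[340:,:347]=cv2.resize(w['img'],(347,260),interpolation=cv2.INTER_AREA); cv2.imwrite('pics/comp2.png',o)
E
```

```text
{'tool_pos': array([ 0.5643, -0.3196,  0.0304]), 'eef_rot': array([179.8742,  -0.5273,  87.7257]), 'contact_force': array([ 0.481 , 16.708 , 12.0287]), 'ft_torque': array([ 2.5065,  0.1179, -0.3947]), 'finger_gap': np.float64(0.064)}
(np.float64(123.35051546391753), np.float64(191.5659793814433)) -47.0
(np.float64(378.8051948051948), np.float64(194.42857142857142)) -48.1
0 [[291.2, 181.4], [271.8, 172.6]]
14 [[293.5, 180.4], [274.2, 171.7]]
30 [[296.2, 179.2], [276.8, 170.6]]
45 [[298.6, 178.1], [279.2, 169.6]]
```

View pics/comp2.png

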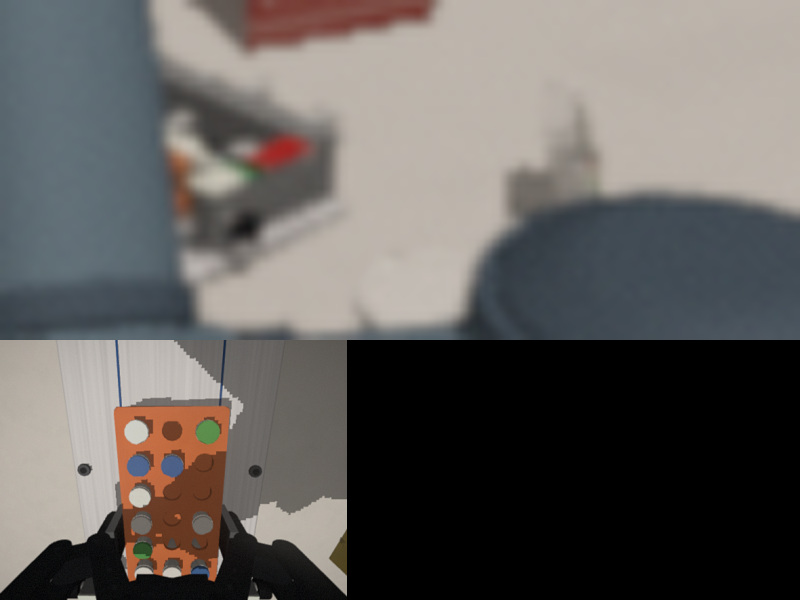

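The wrist camera and the travel both put the press at about 21.7 mm, the middle of the green zone. The scene view shows green still visible ahead of the red, and the rack is square and centred. Handing in.

```bash
python3 -c "
from workcell import manip
print(manip.hand_in())"
```

```text
the job is handed in; nothing more can be done
None
```

I handed the job in with the large orange rack held on the bed, square to the fence and centred between the blue lines. The fence is pressed back about 22 mm, mid-green. I worked that out from arm travel and the wrist camera, because the arm hid the pointers. The tool leaned about 0.5° under the push, so the rack's rear end may sit slightly high.

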